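Clamp a spindle nose: push it home, then shift the two-stage clamp lever to full

TASK

Push the steel spindle nose along its fixture until it sits fully home in the blue V, then slide the red clamp lever on the grey valve box past its first click (yellow marks) all the way to its second stop (green marks). Only push, with the fingertips or the outside of the fingers: never take the spindle nose or the lever between the fingers, and do not lift or tip the spindle nose. Leave the bearing ring, the green jar, the steel bushing and the brass collar where they stand, and finish clear of everything.

Things in the scene. Friction and masses are not known exactly. Their poses are not given: they have to be found in the camera images.
- nest: Fixed locating fixture: dark steel plate 200 (x) by 116 (y) by 12 mm on the bench. Origin at the centre of its underside; its own +x is the direction to push, towards the blue V. Two aluminium guide rails along x (12 mm wide, 12 mm above the plate, 74 mm apart, from x = -100 to x = +15 mm) flank the path; the -x end is open. The two blue V blocks at the +x end rise 26 mm above the plate, the V opening to -x.
- nest_home (a point): On the plate's top face (12 mm above the bench), 30 mm along the fixture's +x from its centre: where the centre of the spindle nose's underside lies when its flange touches both V blocks.
- spindle: Loose spindle nose of bright steel, about 0.5 to 0.95 kg, standing upright on the plate between the rails, starting 28 to 65 mm short of home. Round flange 70 mm diameter, 22 mm high, with a hub 40 mm diameter above it, 55 mm high in all. Origin at the centre of its underside, z up. It slides on the plate and stays where it is left.
- valve: Fixed grey valve box 70 (x) by 140 (y) by 60 mm high. Origin at the centre of its underside. The lever's slot runs along its y in the middle of the top; the lever is to be pushed along the box's own +y. Yellow marks beside the slot at y = -2.5 mm (first detent), green marks at y = +32.5 mm (second stop). Two short brass stubs on its +x side.
- lever_knob (a point): Centre of the lever's red knob, a vertical cylinder 26 mm diameter and 30 mm high, 20 to 50 mm above the box's top (80 to 110 mm above the bench), on a 10 mm steel stem. Moves with the lever; its axes are parallel to the box's. At lever value 0 it is over y = -32.5 mm of the box.
- lever (a joint): Lever travel in m along the valve box's +y: starts between 0 and 0.012, first detent (click notch) at about 0.030, second stop at 0.065. It slides with about 2 N of friction and stays where it is left; resistance begins near 0.019, getting into the detent takes about 5 N and out of it towards the second stop (between about 0.031 and 0.038) about 12 N (more if hit fast); from about 0.045 it runs with friction alone to the rigid stop.
- bearing: Bystander: loose dark bearing ring, 72 mm outside, 48 mm bore, 20 mm high. Origin at the centre of its underside.
- jar: Bystander: loose green jar, 60 mm diameter, 75 mm high. Origin at the centre of its underside.
- bushing: Bystander: loose steel bushing, flange 68 mm diameter, 60 mm high. Origin at the centre of its underside.
- collar: Bystander: loose brass collar, 60 mm diameter, 50 mm high. Origin at the centre of its underside.
Things that resemble listed ones, but are neither listed nor needed, are in the scene too. Of the things shaped like the valve, the grey one is meant.

How it is judged:
By the outcome, as a careful person would: the job done as asked, in the order asked, and still so for the second after the job is handed in, with the robot touching nothing.
It also fails if it takes over 51 s, if anything falls off the work surface, if the arm or the gripper's body presses on something with over 40 N, if the wrist force passes 120 N, or if a joint passes its speed limit or range.

ROBOT

A 6-joint arm with a two-finger parallel gripper is mounted at the origin on the work surface. World frame = base frame: x ahead of the robot, y to its left, z up, the work surface at z = 0. Lengths are in m, angles in rad, forces in N, time in s.
With the tool pointing down it reaches from about 0.2 to 0.875 m from the base axis. Payload 3.4 kg.
Tool frame: the origin (TCP) lies between the finger pads; the fingertips stand 25 mm ahead of it and the grasp point (between the pads) lies 6 mm ahead of it (r.nose_length is the z of the fingertips in the tool frame, in m); z points along the fingers, x is the direction in which the jaws open and shut, and the axes are right-handed (so a half turn about z gives the same grasp; the last joint's range is limited). The gripper opens to 94 mm and grips with 3 to 60 N. Pads are 16 mm wide; open, the fingers measure 119 mm over their backs; the gripper's body (75 mm by 177 mm) begins 78 mm behind the grasp point.
Start: joints at [1.16, 0.276, 1.505, -0, 1.361, -0.121], TCP at [0.164, 0.551, 0.23] pointing down, gripper open.
Joint ranges: [-2.89, 2.89], [-0.75, 2.08], [0.22, 2.7], [-1.18, 4.32], [0.11, 2.71], [-2.7, 2.7]. Speed limits (rad/s): [2.57, 2.57, 3.14, 3.14, 3.14, 3.14].

INTERFACE

Orientations are given as a unit quaternion [w, x, y, z].
In Python, from plant import r, gripper_to, inverse_kinematics, vision, models, telemetry gives the robot as it stands. Calls block until the motion is done:
- r.move_to(position, orientation): joint-space move of the TCP to a pose.
- r.move_l(position, rot=None, vel=0.15, guard=None): straight line of the TCP; rot=None keeps the orientation; vel is the mean speed in m/s. With guard (N) it stops when the force on the tool has changed by that much, and returns True; else False.
- r.movej(angles): joint-space move.
- gripper_to(opening, f_grip=None): finger opening in m; f_grip is the grip in N (None keeps the last); returns when the fingers have stopped.
- r.hold(seconds).
- inverse_kinematics(position, orientation): joint angles nearest the present ones, or None.
- vision.snapshot(name): name is "scene" or "side" or "wrist"; returns the picture (384x512x3 uint8, red, green, blue); there is no depth.
- vision.get_calibration(name): a dict with "fx", "fy", "cx", "cy" (pixels), "D" ([k1, k2, p1, p2, k3] as OpenCV has them; the pictures are not rectified), "position" and "orientation" of the camera in the world. Camera axes: x right, y down, z forward; pixel columns grow to the right and rows downward; lengths in m; the calibration is good to about 2 mm. A picture is of the moment at which its call begins: read the wrist's pose just before it. get_calibration takes no time and is no camera call; for the wrist camera it gives the pose at the moment of the call.
A pose or a line that the arm cannot do raises r.PlanningError and nothing moves.
- r.sign_off(): hands the job in, once; it reports no verdict.
Trained networks look in the newest picture that a camera, given by its name, has taken for a name from the list of things; names that differ only in an ending like _2 or _b are one class to them, and where a whole thing is asked for, a point or a joint stands for the part that bears it (a point fixed in the world has none). Each returns a list of dicts, best first, with "score" (0 to 1); they miss things now and then, are a little off and sometimes report something else, mostly with a low value. They report only what shows in the picture. A call takes as long as a camera call. They do not tell look-alikes from the thing itself.
- models.boxes_of(thing, camera): "at" ([x, y, z] in m, in world coordinates, good to about 4 mm: the middle of the surface that is visible of it).
- models.regions_of(thing, camera): "pixels" (384x512 bool, what is visible of it).
- models.mark_of(thing, camera): "at" ([x, y, z] in m, in world coordinates, good to about 4 mm: a listed point, or the origin of a listed thing).
Readings, each from a call of its own:
- telemetry.current_t(): time.
- telemetry.current_joints(): joint angles.
- telemetry.current_dq(): joint speeds.
- telemetry.current_joint_efforts(): joint torques, N m.
- telemetry.current_ee_pos(): TCP position.
- telemetry.current_tool_rot(): TCP orientation.
- telemetry.current_wrist_force(): force on the tool from outside, world axes, zero at the start.
- telemetry.current_torque(): the same for the moment, N m.
- telemetry.current_opening(): finger opening in m.
Only numpy, scipy, OpenCV 4.12 (cv2) and the standard library are available. Lean on these libraries where they do the work, as an engineer would, in place of code of your own. Each camera call takes 0.05 s, during which the arm holds its last target. There are 200 camera calls.

## Working session

There is one attempt and no reset: what is moved stays moved. The work goes in short steps, each a Python script; the robot and the scene stay as the last script left them, time stands still between calls to the robot, and variables do not carry over. Pictures are saved under pics/ and viewed, about 8 in all and at most 12, crops included, and the job is handed in when it is done.

```bash
ls; mkdir -p pics
python3 - <<'E'
from plant import r, vision, models, telemetry
import cv2, numpy as np
for c in ["scene","side"]:
    im=vision.snapshot(c); cv2.imwrite(f"pics/{c}0.png",im[:,:,::-1])
    k=vision.get_calibration(c); print(c,{a:np.round(b,4).tolist() for a,b in k.items()})
    for t in ["nest","nest_home","spindle","valve","lever_knob","bearing","jar","bushing","collar"]:
        print(t,[(np.round(d["at"],3).tolist(),round(d["score"],2)) for d in models.mark_of(t,c)])
a=cv2.imread("pics/scene0.png");b=cv2.imread("pics/side0.png")
cv2.imwrite("pics/both0.png",cv2.resize(np.hstack([a,b]),(800,300)))
print(telemetry.current_t(), r.nose_length)
E
```

```text
pics
scene {'fx': 462.3738, 'fy': 462.3738, 'cx': 257.5387, 'cy': 188.2502, 'D': [0.0275, 0.0, 0.0, 0.0, 0.0], 'position': [1.63, -0.3517, 0.8745], 'orientation': [-0.3735, 0.7204, 0.5175, -0.2716]}
nest [([0.561, -0.18, -0.001], 0.62)]
nest_home [([0.59, -0.185, 0.009], 0.95), ([0.555, -0.174, 0.009], 0.25)]
spindle [([0.551, -0.176, 0.011], 0.84), ([0.441, 0.01, -0.001], 0.68)]
valve [([0.723, 0.145, -0.002], 0.96), ([0.342, 0.198, 0.001], 0.78), ([0.464, 0.409, -0.001], 0.75), ([0.536, 0.203, 0.0], 0.7)]
lever_knob [([0.448, 0.383, 0.1], 0.62), ([0.7, 0.124, 0.098], 0.6), ([0.516, 0.176, 0.099], 0.42), ([0.316, 0.174, 0.098], 0.38)]
bearing [([0.44, 0.009, 0.002], 0.78)]
jar [([0.516, 0.176, 0.096], 0.65), ([0.744, -0.0, -0.002], 0.56)]
bushing [([0.637, 0.401, 0.001], 0.79)]
collar [([0.641, -0.409, -0.005], 0.85)]
side {'fx': 454.9657, 'fy': 454.9657, 'cx': 241.9008, 'cy': 190.103, 'D': [0.0516, 0.0, 0.0, 0.0, 0.0], 'position': [0.4465, -1.0689, 0.7915], 'orientation': [-0.48, 0.8753, -0.0552, 0.02]}
nest [([0.561, -0.178, -0.001], 0.83)]
nest_home [([0.591, -0.182, 0.01], 0.6)]
spindle [([0.553, -0.178, 0.009], 0.83)]
valve [([0.344, 0.192, -0.002], 0.84), ([0.537, 0.206, -0.004], 0.68), ([0.465, 0.416, -0.0], 0.68), ([0.637, -0.407, -0.001], 0.55)]
lever_knob [([0.316, 0.174, 0.094], 0.6), ([0.516, 0.182, 0.094], 0.51), ([0.696, 0.124, 0.093], 0.49), ([0.449, 0.383, 0.094], 0.47)]
bearing [([0.442, 0.012, -0.001], 0.59)]
jar [([0.739, -0.01, 0.004], 0.65), ([0.593, -0.182, 0.013], 0.36)]
bushing [([0.636, 0.406, -0.001], 0.63)]
collar [([0.637, -0.403, -0.0], 0.79)]
1.0 0.025
```

View pics/scene0.png

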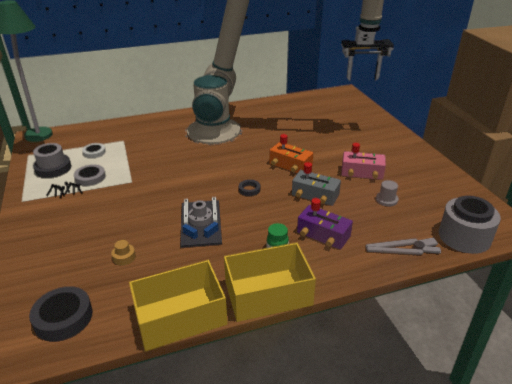

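View pics/side0.png

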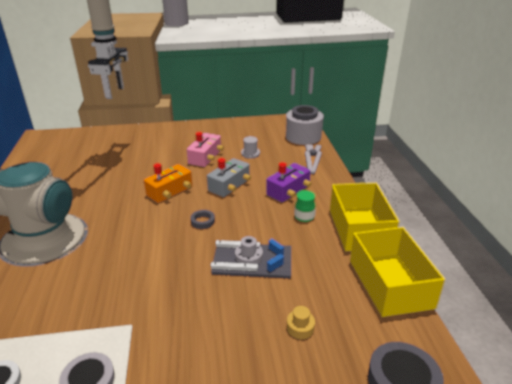

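Scene: of the four valve-shaped boxes in the scene view, orange is at (291,155), pink at (363,163), purple at (325,227) and grey at (316,187). The grey one, at about world (0.536, 0.204), is the one meant. The spindle sits in the nest at (201,213); the spindles on the paper at the left are look-alikes. Next I take wrist close-ups of the grey valve and the nest.

```bash
cat > h.py <<'E'
from plant import r, gripper_to, inverse_kinematics, vision, models, telemetry
import cv2, numpy as np
from scipy.spatial.transform import Rotation as R
def down(a): return [0,np.cos(a/2),np.sin(a/2),0]      # tool z down, tool x at heading a
def best(p,a):   # half turn that keeps joint 6 mid-range
    c=[(abs(q[5]),x) for x in (a,a+np.pi,a-np.pi) if (q:=inverse_kinematics(p,down(x))) is not None]
    return min(c)[1]
def rot(q): return R.from_quat(np.roll(q,-1))
def ray(px,k):   # pixels -> unit-z rays in world
    K=np.array([[k["fx"],0,k["cx"]],[0,k["fy"],k["cy"]],[0,0,1]])
    u=cv2.undistortPoints(np.array(px,float).reshape(-1,1,2),K,np.array(k["D"])).reshape(-1,2)
    return rot(k["orientation"]).apply(np.c_[u,np.ones(len(u))])
def at_z(px,k,z):
    d=ray(px,k); c=np.array(k["position"]); return c+d*((z-c[2])/d[:,2])[:,None]
def marks(ts,c):
    for t in ts: print(c,t,[(np.round(d["at"],4).tolist(),round(d["score"],2)) for d in models.mark_of(t,c)])
E
python3 - <<'E'
from h import *
import pickle
k=vision.get_calibration("wrist"); T=rot(telemetry.current_tool_rot()); p0=np.array(telemetry.current_ee_pos())
off=T.inv().apply(np.array(k["position"])-p0); cz=(T.inv()*rot(k["orientation"])).apply([0,0,1])
print("cam in tool",off.round(3),cz.round(3),k["fx"])
for n,tgt,a,ts in [("valve",[.535,.205,.07],np.radians(-37),["valve","lever_knob"]),("nest",[.565,-.18,.02],np.radians(84),["nest","nest_home","spindle"])]:
    tgt=np.array(tgt); Z=.30
    a=best([tgt[0],tgt[1],Z],a); D=rot(down(a))
    c=D.apply(off); d=D.apply(cz)
    p=tgt-d*((tgt[2]-(Z+c[2]))/d[2])-c; p[2]=Z
    a=best(p,a); 
    r.move_to(p.tolist(),down(a))
    k=vision.get_calibration("wrist"); im=vision.snapshot("wrist")
    cv2.imwrite(f"pics/w_{n}.png",cv2.resize(im[:,:,::-1],(768,576)))
    pickle.dump(k,open(f"k_{n}.pkl","wb")); print(n,a,p.round(3),np.array(k["position"]).round(3),telemetry.current_joints()[5])
    marks(ts,"wrist")
print(telemetry.current_t())
E
```

```text
cam in tool [-0.001 -0.077 -0.154] [-0.001  0.264  0.964] 324.1798094897506
valve -0.6457718232379019 [0.553 0.226 0.3  ] [0.598 0.287 0.454] 0.9174123688890189
wrist valve [([0.5368, 0.2112, 0.0006], 0.72), ([0.3454, 0.1923, 0.0002], 0.69), ([0.4698, 0.4044, -0.0009], 0.66), ([0.7275, 0.1453, -0.0], 0.59)]
wrist lever_knob [([0.5155, 0.1777, 0.0935], 0.92), ([0.6997, 0.1212, 0.0959], 0.85), ([0.4502, 0.3819, 0.0944], 0.66)]
nest -1.6755160819145563 [ 0.606 -0.186  0.3  ] [ 0.682 -0.194  0.454] 1.2678047712721938
wrist nest [([0.5611, -0.1796, -0.0018], 0.56)]
wrist nest_home [([0.5928, -0.1864, 0.0157], 0.72)]
wrist spindle [([0.5571, -0.1775, 0.013], 0.57)]
4.7417
```

View pics/w_valve.png

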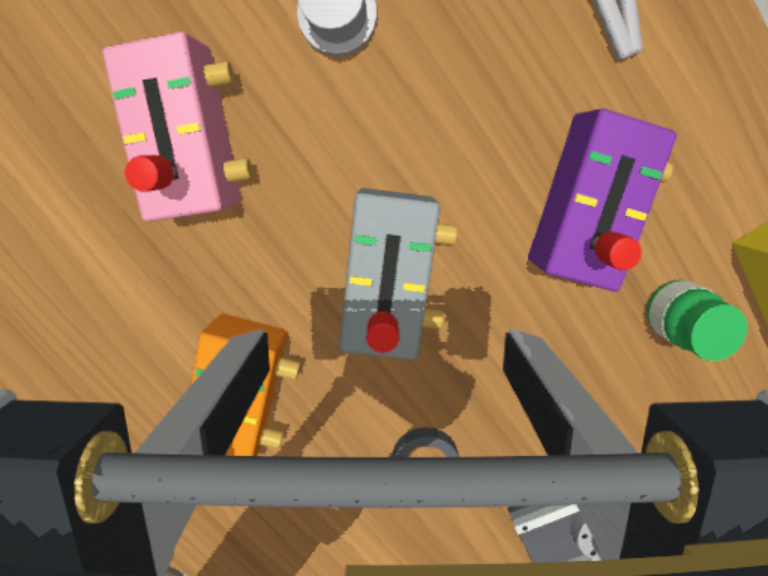

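View pics/w_nest.png

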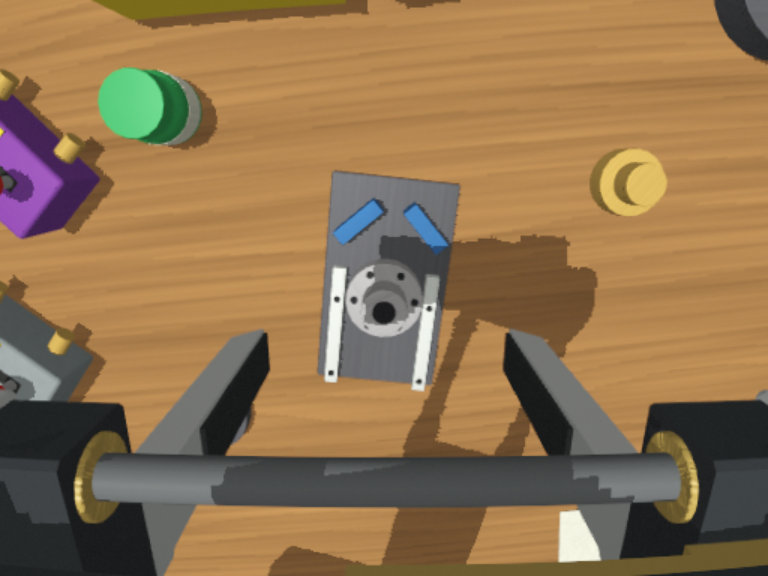

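The wrist view shows the grey box at (390,275), with its knob at (383,330), yellow marks at y≈284, green at y≈243 and stubs on the right. That confirms it as the valve meant, with the push going up the image. In the nest view the V blocks are at (360,222) and (426,227), and the flange centre is about (385,298) between the rails. I convert these pixels to positions next.

Run:
```python
from h import *
import pickle
kv=pickle.load(open("k_valve.pkl","rb")); kn=pickle.load(open("k_nest.pkl","rb"))
f=lambda px,k,z:(at_z(np.array(px)/1.5,k,z)[:,:2]).round(4)
ang=lambda d:np.degrees(np.arctan2(d[1],d[0])).round(1)
m=f([(365,240),(420,246),(360,282),(414,287)],kv,.06); G=(m[0]+m[1])/2;Y=(m[2]+m[3])/2
print("green",G,"yellow",Y,"sep",np.linalg.norm(G-Y),"dir",ang(G-Y),"x dir",ang(m[1]-m[0]),ang(m[3]-m[2]))
c=f([(358,195),(438,205),(416,358),(341,350)],kv,.06); print("box ctr",c.mean(0),np.linalg.norm(c[0]-c[1]),np.linalg.norm(c[1]-c[2]),"ydir",ang(c[0]-c[3]),ang(c[1]-c[2]))
print("knob top",f([(383,323)],kv,.11))
p=f([(333,172),(459,184),(431,385),(319,377)],kn,.012); print("plate ctr",p.mean(0),np.linalg.norm(p[0]-p[1]),np.linalg.norm(p[1]-p[2]),"xdir",ang(p[0]-p[3]),ang(p[1]-p[2]),"y",ang(p[0]-p[1])-90)
q=f([(340,268),(331,380),(433,277),(418,388)],kn,.024); print("rails",q.tolist(),ang(q[0]-q[1]),ang(q[2]-q[3]))
print("flange",f([(385,298)],kn,.034),"hub",f([(383,312)],kn,.067))
def tri(obs):
    A=np.zeros((3,3));b=np.zeros(3)
    for px,k in obs:
        d=ray([px],k)[0];d/=np.linalg.norm(d);P=np.eye(3)-np.outer(d,d);A+=P;b+=P@np.array(k["position"])
    return np.linalg.solve(A,b).round(4)
ks,kd=vision.get_calibration("scene"),vision.get_calibration("side")
print("knob tri",tri([((308,168.5),ks),((226.5,164.5),kd),((383/1.5,331/1.5),kv)]))
print("hub top tri",tri([((201,204),ks),((249,242),kd),((383/1.5,312/1.5),kn)]))
```

```text
green [0.55845 0.22545] yellow [0.5336 0.1999] sep 0.03564161893068265 dir 45.8 x dir -43.2 -42.5
box ctr [0.5364   0.202375] 0.06485283339993717 0.13438965734013908 ydir 45.9 46.4
knob top [[0.5214 0.1889]]
plate ctr [ 0.560575 -0.180875] 0.11317866406704047 0.19910424405320942 xdir -11.6 -11.8 y -11.299999999999997
rails [[0.5843, -0.1422], [0.4742, -0.119], [0.5671, -0.2256], [0.4569, -0.2024]] -11.9 -11.9
flange [[ 0.5547 -0.1802]] hub [[ 0.5527 -0.1784]]
knob tri [0.5222 0.179  0.0942]
hub top tri [ 0.5534 -0.1749  0.063 ]
```

Yaw is −11.8° for the nest and −44° for the valve. Measured sizes, mark spacing and heights agree with the text. The spindle is about 37 mm short of home. I push it now.

Run:
```python
from h import *
psi=np.radians(-11.8); u=np.array([np.cos(psi),np.sin(psi)]); c=np.array([.5606,-.1805])
P=lambda s,z:[*(c+s*u),z]
gripper_to(0.0,10); a=best(P(-.072,.16),psi-np.pi/2); print("a",a)
r.move_to(P(-.072,.16),down(a))
print("down",r.move_l(P(-.072,.043),vel=.12,guard=8), telemetry.current_ee_pos(), telemetry.current_opening())
hit=r.move_l(P(-.006,.043),vel=.035,guard=18)
e=np.array(telemetry.current_ee_pos()); print("hit",hit,"s",(e[:2]-c)@u,e,telemetry.current_wrist_force(),telemetry.current_t())
r.hold(.2); print(telemetry.current_wrist_force())
for cam in ("scene","side"): 
    im=vision.snapshot(cam); cv2.imwrite(f"pics/{cam}1.png",im[:,:,::-1])
s=cv2.imread("pics/scene1.png")[180:255,150:250]; d=cv2.imread("pics/side1.png")[220:295,200:300]
cv2.imwrite("pics/push1.png",cv2.resize(np.hstack([s,d]),None,fx=4,fy=4,interpolation=cv2.INTER_CUBIC))
```

```text
a -1.7767451785302275
down False [ 0.49085879 -0.16610117  0.04361507] 0.0008006964328520817
hit True s -0.014005692587549894 [ 0.54700662 -0.17707904  0.04224662] [-0.11930319 -0.08651689  0.59018369] 9.7833
[ 0.38111196  1.26256757 -0.98751407]
```

View pics/push1.png

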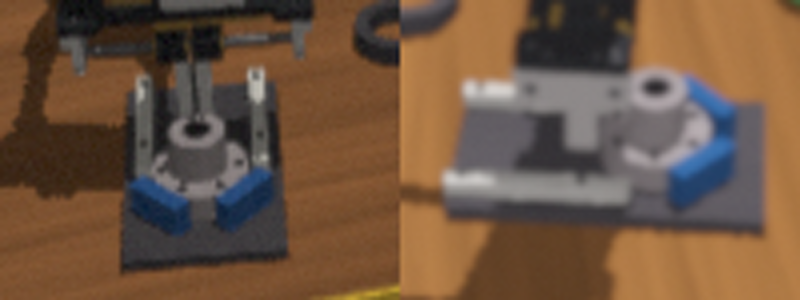

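The flange appears to be against both V blocks, and the stop at s=−14 mm matches the expected −13. The residual force is about zero, so I press again slowly to make sure, then back off and look.

Run:
```python
from h import *
import pickle
psi=np.radians(-11.8); u=np.array([np.cos(psi),np.sin(psi)]); c=np.array([.5606,-.1805])
P=lambda s,z:[*(c+s*u),z]
hit=r.move_l(P(-.004,.043),vel=.012,guard=25)
e=np.array(telemetry.current_ee_pos()); print("hit",hit,"s",(e[:2]-c)@u,telemetry.current_wrist_force())
r.hold(.15)
r.move_l(P(-.06,.043),vel=.1); r.move_l(P(-.06,.20),vel=.2)
a=-1.7767; Z=.25                      # camera over the V
D=rot(down(a)); off=D.apply([-.001,-.077,-.154]); d=D.apply([-.001,.264,.964]); t=np.array([.59,-.187,.02])
p=t-d*((t[2]-(Z+off[2]))/d[2])-off; p[2]=Z
r.move_to(p.tolist(),down(a))
k=vision.get_calibration("wrist"); im=vision.snapshot("wrist"); pickle.dump(k,open("k_nest2.pkl","wb"))
marks(["spindle","nest_home"],"wrist")
cv2.imwrite("pics/w_nest2.png",cv2.resize(im[90:240,160:350,::-1],(760,600),interpolation=cv2.INTER_CUBIC))
print(telemetry.current_t())
```

```text
hit False s -0.01274404112724562 [-13.53778255   2.41352172   6.17651482]
wrist spindle [([0.5944, -0.1888, 0.0125], 0.91)]
wrist nest_home []
13.7833
```

View pics/w_nest2.png

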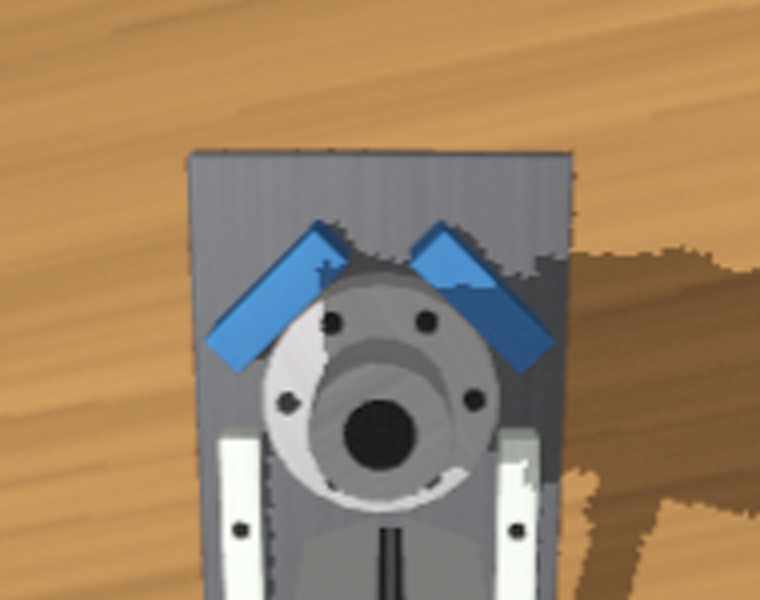

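The spindle is seated: the press held 13.5 N without motion and the flange meets both V faces symmetrically. Its centre is at about crop (381,398), with V contacts near (300,310) and (460,310). Now the lever.

Run:
```python
from h import *
import pickle
print("flange centre",at_z([(160+381/4,90+398/4)],pickle.load(open("k_nest2.pkl","rb")),.034).round(4))
psi=np.radians(-44); v=np.array([-np.sin(psi),np.cos(psi)]); c=np.array([.536,.2022])
P=lambda s,z:[*(c+s*v),z]
S=lambda:round(float((np.array(telemetry.current_ee_pos())[:2]-c)@v),4)
a=best(P(-.076,.2),psi); print(a)
r.move_to(P(-.076,.2),down(a)); print("down",r.move_l(P(-.076,.113),vel=.12,guard=8),S())
for i in range(4):
    hit=r.move_l(P(.020,.113),vel=.04,guard=30); print(hit,S(),np.round(telemetry.current_wrist_force(),1),telemetry.current_t())
    if not hit or S()>.009: break
r.hold(.2); print(S(),np.round(telemetry.current_wrist_force(),1))
marks(["lever_knob"],"scene") if vision.snapshot("scene") is not None else 0
```

```text
flange centre [[ 0.5907 -0.1875  0.034 ]]
-0.767944870877505
down False -0.0756
False 0.0128 [-10.4 -14.    9.8] 18.5917
0.0129 [-11.2 -13.1   9.7]
scene lever_knob [([0.3179, 0.1771, 0.0923], 0.59), ([0.4493, 0.3842, 0.0981], 0.51), ([0.5627, 0.2266, 0.0931], 0.46), ([0.6989, 0.1259, 0.0933], 0.4)]
```

The fingers stopped at s=12.8 mm (expected 11.5) with 17 N against the rigid stop. I back off and check.

Run:
```python
from h import *
psi=np.radians(-44); v=np.array([-np.sin(psi),np.cos(psi)]); c=np.array([.536,.2022])
P=lambda s,z:[*(c+s*v),z]
r.move_l(P(-.04,.113),vel=.1); r.move_l(P(-.04,.24),vel=.2); a=psi
Z=.28; D=rot(down(a)); off=D.apply([-.001,-.077,-.154]); d=D.apply([-.001,.264,.964]); t=np.array([.54,.205,.07])
p=t-d*((t[2]-(Z+off[2]))/d[2])-off; p[2]=Z
r.move_to(p.tolist(),down(a))
im=vision.snapshot("wrist"); marks(["lever_knob"],"wrist")
w=cv2.resize(im[100:250,160:360,::-1],(560,420),interpolation=cv2.INTER_CUBIC)
s=vision.snapshot("scene"); sc=cv2.resize(s[130:290,90:410,::-1],None,fx=1.4,fy=1.4)
cv2.imwrite("pics/w_valve2.png",w); cv2.imwrite("pics/scene2.png",s[:,:,::-1])
for n in ["bearing","jar","bushing","collar","spindle"]: marks([n],"scene")
print(telemetry.current_wrist_force(),telemetry.current_t())
```

```text
wrist lever_knob [([0.5582, 0.2242, 0.0952], 0.96), ([0.4483, 0.3866, 0.0918], 0.7), ([0.6343, 0.4085, 0.0008], 0.46), ([0.3143, 0.1744, 0.0973], 0.43)]
scene bearing [([0.4412, 0.0082, -0.0016], 0.6), ([0.5332, 0.2054, 0.0001], 0.44)]
scene jar [([0.7417, -0.0027, 0.0003], 0.97)]
scene bushing [([0.6372, 0.4003, -0.0004], 0.98)]
scene collar [([0.6397, -0.4088, -0.0032], 0.96)]
scene spindle [([0.5904, -0.1813, 0.0106], 0.67)]
[-0.29641535  0.18421777 -0.04856886] 21.2333
```

View pics/w_valve2.png

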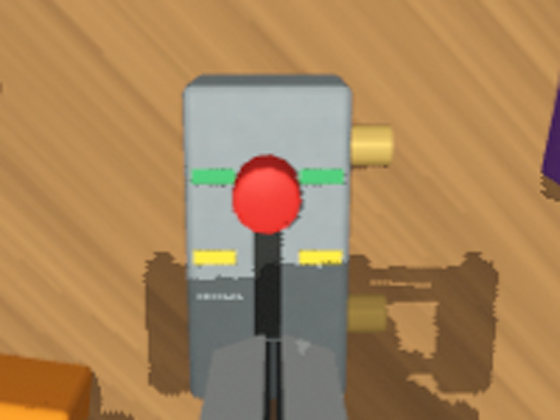

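View pics/scene2.png

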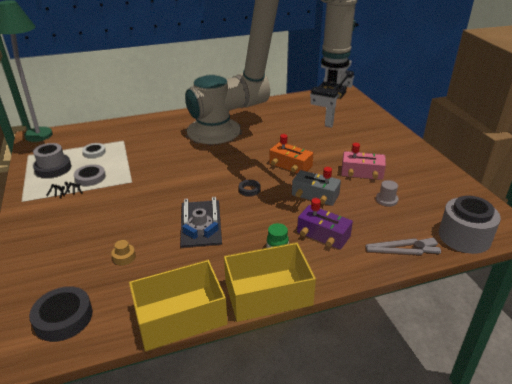

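The knob at crop (267,195) covers the slot's far end at the green marks, allowing for parallax. It measures (0.558, 0.224) against green marks at (0.558, 0.225). The spindle sits at (199,215) in the V, the bystanders have not moved, and the arm is clear.

```bash
python3 -c "
from h import *
r.sign_off(); print(telemetry.current_t())"
```

```text
the job is handed in; nothing more can be done
the job is handed in; nothing more can be done
```

The spindle nose is home in the blue V, and the grey valve's lever is at its second stop. I handed the job in at about 21 s of robot time, with the arm clear of everything.

- **Spindle:** I pushed it about 37 mm with closed fingertips. A slow second press met 13.5 N without movement. The flange touches both V blocks symmetrically in the close-up, and its centre measured (0.591, −0.188) against an expected home of (0.590, −0.187).
- **Lever:** I pushed it past the first click until it held 17 N against the rigid stop. The knob measured (0.558, 0.224), and the green marks are at (0.558, 0.225).
- **Bystanders:** the bearing ring, jar, bushing and collar all read within a few millimetres of their first positions, which is inside the measuring error.

Some readings disagreed:
- **Starting knob position:** two measurements differed by about 10 mm, mostly along the push direction, so it did not affect the push.
- **First spindle push:** it stopped on its 18 N guard with almost no force left, which is why I pressed again.
- **Spindle after the push:** the networks' readings were about 4 to 6 mm off my own measurement. I relied on the press and the close-up.

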